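# Lift the cast phone rest out of its mould

### The job

The concrete phone rest has set in its open plywood mould: lift it out by its upright back and set it down upright in the middle of the cork mat. Put it down, do not drop it, and leave the candle holder where it is in the other mould.

Things in the scene. Friction and masses are not known exactly. Their poses are not given: they have to be found in the camera images.
- phone_rest: loose grey concrete phone rest, about 0.27 kg: base 80 (x) by 60 (y) by 16 mm high; one upright back plate 14 mm thick in x, 60 mm wide in y, its top 70 mm above the underside, its middle 8 mm to +x of the origin; a lip 8 mm thick and 6 mm high on the base's -x edge. Origin: centre of the underside, z up. Starts in the mould; base below the rim, lip 2 mm above it: grip the back plate.
- mould: open plywood mould block 120 (x) by 100 (y) by 32 mm high, fixed to the desk, with an oblong cavity 87 (x) by 67 (y) mm, 20 mm deep, its floor 12 mm above the origin; it holds the phone rest with about 3 mm play all round. Origin: centre of the underside, axes along its sides, z up.
- mat: flat cork mat 150 (x) by 130 (y) by 6 mm thick, fixed to the white desk. Origin: centre of its underside; its top is 6 mm above.
- candle_holder: loose grey concrete candle holder, to be left alone: round base 72 mm across and 16 mm high with a central tube 32 mm across rising to 61 mm. Origin: centre of the underside. It sits in the round cavity of the other plywood mould, a fixed block of the same size, 120 by 100 by 32 mm, centred under it.
There are look-alikes about, which are no part of the job. Leave any green, pink or yellow look-alike of the phone_rest alone.

How it is judged:
By the outcome, as a careful person would: the job done as asked, in the order asked, and still so for the second after the job is handed in, with the robot touching nothing.
It also fails if it takes over 42 s, if anything falls off the work surface, if the arm or the gripper's body presses on something with over 40 N, if the wrist force passes 120 N, or if a joint passes its speed limit or range.

### The arm

A 6-joint arm with a two-finger parallel gripper is mounted at the origin on the work surface. World frame = base frame: x ahead of the robot, y to its left, z up, the work surface at z = 0. Lengths are in mm, angles in rad, forces in N, time in s.
With the tool pointing down it reaches from about 350 to 800 mm from the base axis. Payload 7.3 kg.
Tool frame: the origin (TCP) lies between the finger pads; the fingertips stand 19 mm ahead of it and the grasp point (between the pads) is the TCP; z points along the fingers, y is the line along which they close (so a half turn about z gives the same grasp; the last joint's range is limited). The gripper opens to 85 mm and grips with 20 to 120 N. Pads are 22 mm wide; open, the fingers measure 114 mm over their backs; the gripper's body (76 mm by 85 mm) begins 54 mm behind the grasp point. The pads swing forward as they close: fully open they stand 13 mm farther back than shut.
Start: joints at [1.161, 0.342, 1.524, -0, 1.275, -0.146], TCP at [136.878, 506.86, 250.322] pointing down, gripper open.
Joint ranges: [-2.53, 2.53], [-0.77, 2.02], [0.04, 2.7], [-1, 4.14], [0.28, 2.66], [-3.11, 3.11]. Speed limits (rad/s): [2.57, 2.57, 3.14, 3.14, 3.14, 3.14].

### API

Orientations are given as a 3x3 rotation matrix whose columns are the frame's x, y, z axes.
In Python, from plant import r, vision, job gives the robot as it stands. The module is installed in compiled form; this text tells all that it offers.
- The arm moves only by the shell command python3 -m inch 'ROWS' [FORCE]. ROWS is a JSON object of lists of equal length, an entry for each row: "turn": the turn, a rotation vector about the tool's x, y, z in units of 6 degrees (1.0 is 6 degrees), a list of three; "travel": the shift along the tool's x, y, z in cm, a list of three; "claw": the gripper's target within -1 to 1 (shut at 1, half-way at 0, fully open at -1). In form: {"turn": [[ax, ay, az], ...], "travel": [[dx, dy, dz], ...], "claw": [claw, ...]}. A call has exactly 10 rows; each row is the pose to reach, as a shift and turn from the pose commanded when the call began, along the tool's axes at that moment; what a row does not reach only later rows make up. A row lasts 1/8 s, in which the tool goes at most 62.5 mm and 10.7 degrees, less where a joint would pass 70% of its speed; a pose out of reach is approached as far as the arm can. A call with a gripper value outside its range is refused whole. The fingers move at their own pace and stop on an object; FORCE is the grip in N (left out, the last holds). Time passes only in rows, so rows that repeat a pose let the fingers close, or fill a call up. It gives the time, the measured TCP pose, the force, the opening and the grip force at its end, in the units of the state.
- r.get_state(): the state, without advancing time (a new reading comes with each control period).
- vision.camera(name): name is "scene" or "top" or "wrist"; returns the picture (384x512x3 uint8, blue, green, red); there is no depth.
- vision.camera_model(name): a dict with "fx", "fy", "cx", "cy" (pixels), "rvec" (rotation vector, rad) and "tvec" (3), from world to camera coordinates, as OpenCV has them. Camera axes: x right, y down, z forward; pixel columns grow to the right and rows downward; lengths in mm; the calibration is good to about 2 mm. A picture is of the moment at which its call begins: read the wrist's pose just before it. camera_model takes no time and is no camera call; for the wrist camera it gives the pose at the moment of the call.
- job.sign_off(): hands the job in; it is judged then, once.
The state is a dict: "time_s": time; "joint_pos": joint angles; "joint_velocities": joint speeds; "joint_torque": joint torques, N m; "ee_pos": TCP position; "eef_rot": TCP orientation; "wrist_force": force on the tool from outside, world axes, zero at the start; "wrist_torque": the same for the moment, N m; "width": finger opening in mm; "finger_force": force on a finger pad.
Only numpy, scipy, OpenCV 4.12 (cv2) and the standard library are available. Lean on these libraries where they do the work, as an engineer would, in place of code of your own. Each camera call takes 0.05 s, during which the arm holds its last target. There are 200 camera calls.

## Working session

There is one attempt and no reset: what is moved stays moved. The work goes in short steps, Python scripts to look and compute and a shell command to move; the robot and the scene stay as the last step left them, time stands still between calls to the robot, and variables do not carry over. Pictures are saved under pics/ and viewed, at most 10 in all, crops included, and the job is handed in when it is done.

```bash
mkdir -p pics; python3 - <<'E'
from plant import r,vision
import cv2,numpy as np
s=r.get_state();print(s['time_s'],s['ee_pos'],np.round(s['eef_rot'],3).tolist(),s['width'])
for n in('top','scene'):
    cv2.imwrite(f'pics/{n}0.png',vision.camera(n));m=vision.camera_model(n);print(n,m)
E
```

```text
0.0 [136.71097705 506.49632324 249.6183388 ] [[-0.965, 0.261, -0.001], [0.261, 0.965, -0.001], [0.0, -0.002, -1.0]] 85.74986835984701
top {'fx': 388.0160410149191, 'fy': 388.0160410149191, 'cx': 253.31270221860794, 'cy': 189.39427482415985, 'rvec': array([ 2.16981635, -2.04638186,  0.2180261 ]), 'tvec': array([-29.14720668, 597.66020018, 675.26835874])}
scene {'fx': 483.75625188448544, 'fy': 483.75625188448544, 'cx': 260.6990171192374, 'cy': 193.8912915413885, 'rvec': array([ 2.07826274,  1.0195277 , -0.47617848]), 'tvec': array([-347.27493139, -267.77746736, 1280.77132914])}
```

View pics/top0.png

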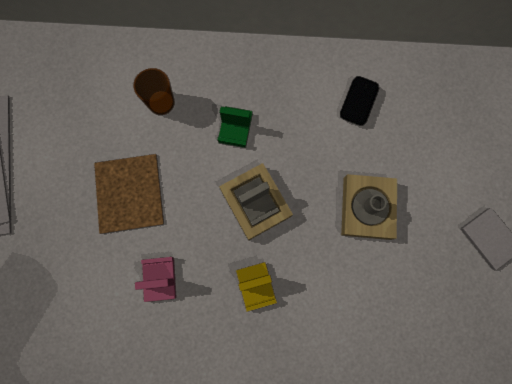

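View pics/scene0.png

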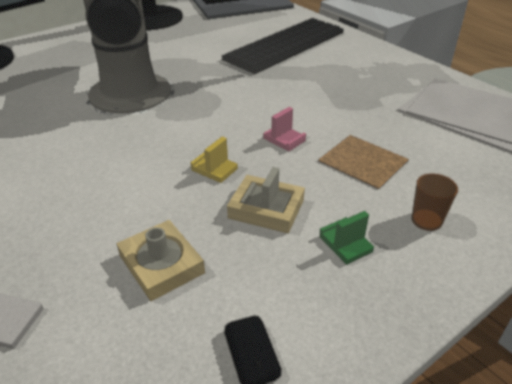

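The top view shows the mould near (256,201), the mat near (129,194) and the candle mould at (370,207). The yellow, green and pink look-alikes stand around them. I'll enlarge the top picture to pick corners.

```bash
python3 - <<'E'
import cv2
a=cv2.imread('pics/top0.png')
b=cv2.resize(a[140:260,85:305],None,fx=3.6,fy=3.6,interpolation=cv2.INTER_CUBIC)
b=cv2.convertScaleAbs(b,alpha=1.6)
cv2.imwrite('pics/crop0.png',b)
E
```

```text
(no output)
```

View pics/crop0.png

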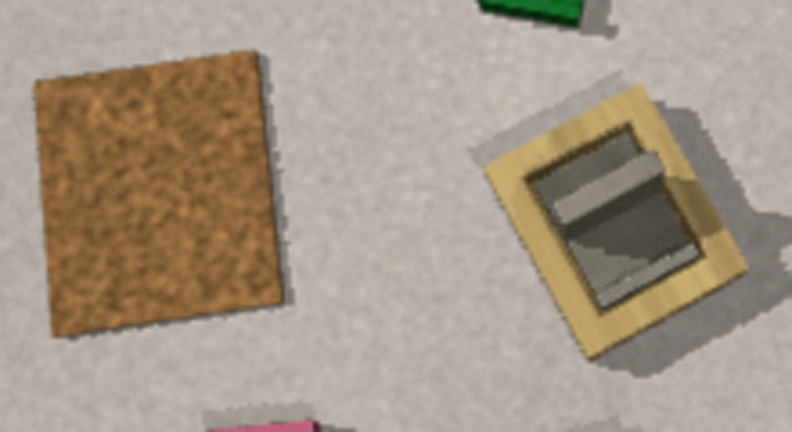

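The crop shows the mat corners at (35,82), (257,51), (283,302), (53,336). The mould rim corners are at (485,167), (640,85), (747,268), (590,357). The plate's top strip runs around (608,189), and the lip is on the lower edge.

```bash
cat > h.py <<'E'
import cv2,numpy as np
from plant import r,vision
def ray(m,uv,z):
    R=cv2.Rodrigues(np.array(m['rvec']))[0];C=-R.T@np.array(m['tvec'])
    uv=np.atleast_2d(uv).astype(float)
    d=np.c_[(uv[:,0]-m['cx'])/m['fx'],(uv[:,1]-m['cy'])/m['fy'],np.ones(len(uv))]@R
    return C+d*((z-C[2])/d[:,2])[:,None]
def tool(p,s):  # world delta -> tool cm
    return np.array(s['eef_rot']).T@(np.array(p)-s['ee_pos'])/10
E
python3 - <<'E'
from h import *
np.set_printoptions(precision=1,suppress=True)
m=vision.camera_model('top')
f=lambda l:(np.array(l)+.5)/3.6-.5+[85,140]
for n,l,z in(('mat',[(35,82),(257,51),(283,302),(53,336)],6),('mould',[(485,167),(640,85),(747,268),(590,357)],32),('plate',[(553,205),(652,152),(663,175),(565,224)],82)):
    p=ray(m,f(l),z)[:,:2];e=np.roll(p,-1,0)-p
    print(n,p.tolist(),p.mean(0),np.linalg.norm(e,axis=1),np.degrees(np.arctan2(e[:,1],e[:,0])))
s=r.get_state();print(s['ee_pos'],np.degrees(np.arctan2(s['eef_rot'][1][1],s['eef_rot'][0][1])))
E
```

```text
mat [[648.3595985599511, 340.1236933925498], [674.5286874702082, 214.10929540168326], [529.6475193743735, 183.43082180039622], [503.25829039039735, 309.1001654027448]] [588.9 261.7] [128.7 148.1 128.4 148.4] [ -78.3 -168.   101.9   12.1]
mould [[607.8050505021115, 73.94884088565604], [659.7438727934339, -8.978572791655548], [560.0568341241052, -72.59708074503011], [506.9627254011077, 9.724342200211826]] [583.6   0.5] [ 97.8 118.3  98.  119.6] [ -57.9 -147.5  122.8   32.5]
plate [[579.1251167627789, 32.628171532754365], [609.961652324839, -16.590376827426105], [598.1498498322318, -22.873285228576712], [569.6171985780159, 25.850255291452694]] [589.2   4.8] [58.1 13.4 56.5 11.7] [ -57.9 -152.   120.4   35.5]
[136.8 506.5 249.7] 74.88177952577094
```

Sizes agree with those given: mat 148×128 centred at (589,262) with yaw 12°, mould yaw about 32.4°. The plate is centred at about (590,5), which fits the mould centre plus 8 mm. I'll move to a hover above it.

```bash
python3 -m inch '{"turn":[[0,0,0.2],[0,0,0.7],[0,0,1.4],[0,0,2.1],[0,0,2.8],[0,0,3.5],[0,0,4.2],[0,0,4.9],[0,0,5.6],[0,0,6.3]],"travel":[[-2,-1.3,0],[-6,-3.9,0],[-11,-7.1,0],[-16,-10.3,0],[-21,-13.5,0],[-26,-16.7,0],[-31,-19.9,0],[-36,-23.2,0],[-40,-25.7,0],[-43,-27.7,0]],"claw":[-1,-1,-1,-1,-1,-1,-1,-1,-1,-1]}' 40
python3 - <<'E'
from h import *
s=r.get_state();y=np.degrees(np.arctan2(s['eef_rot'][1][1],s['eef_rot'][0][1]))
print(s['ee_pos'],y,tool([590.4,4.8,200],s),(y-32.4)/6,s['joint_pos'])
E
```

```text
time_s: 1.35
ee_pos: [480.8, 125.5, 249.9]
eef_rot: [[-0.6, 0.8, -0.001], [0.8, 0.6, -0.0], [0.0, -0.0, -1.0]]
wrist_force: [0.6, 1.0, 1.0]
width: 85.5
finger_force: 0.0
[480.79024101 125.51355773 249.90514801] 36.86240773761204 [-16.23518525   1.53049643   4.98419518] 0.74373462293534 [ 1.00965837e-01  2.91299872e-01  1.59897721e+00  4.79064145e-05
  1.25190618e+00 -5.42419498e-01]
```

```bash
python3 -m inch '{"turn":[[0,0,0.2],[0,0,0.4],[0,0,0.6],[0,0,0.74],[0,0,0.74],[0,0,0.74],[0,0,0.74],[0,0,0.74],[0,0,0.74],[0,0,0.74]],"travel":[[-3,0.3,0.8],[-7,0.7,2],[-11,1,3.5],[-14,1.4,4.5],[-16,1.5,5],[-16.2,1.5,5],[-16.2,1.5,5],[-16.2,1.5,5],[-16.2,1.5,5],[-16.2,1.5,5]],"claw":[-1,-1,-1,-1,-1,-1,-1,-1,-1,-1]}'
python3 - <<'E'
from h import *
s=r.get_state();m=vision.camera_model('wrist');a=vision.camera('wrist')
np.savez('w1',**m);cv2.imwrite('pics/w1.png',cv2.resize(a,(768,576)))
y=np.degrees(np.arctan2(s['eef_rot'][1][1],s['eef_rot'][0][1]));print(s['ee_pos'],y)
R=cv2.Rodrigues(m['rvec'])[0]
# predicted top-of-plate corners at 768 scale
t=np.radians(32.4);c=np.array([583.6,.5]);
P=np.array([[c[0]+u*np.cos(t)-v*np.sin(t),c[1]+u*np.sin(t)+v*np.cos(t),82] for u,v in((1,30),(15,30),(15,-30),(1,-30))])
q=cv2.projectPoints(P,m['rvec'],m['tvec'],np.array([[m['fx'],0,m['cx']],[0,m['fy'],m['cy']],[0,0,1]]),None)[0]
print(q.reshape(-1,2)*1.5)
E
```

```text
time_s: 2.6
ee_pos: [589.3, 7.5, 200.6]
eef_rot: [[-0.54, 0.842, 0.0], [0.842, 0.54, 0.0], [-0.0, 0.0, -1.0]]
wrist_force: [-0.1, -0.3, -0.6]
width: 85.7
finger_force: 0.0
[589.31978604   7.50522245 200.6190256 ] 32.676708806399354
[[365.67304828 236.68958986]
 [392.95356137 236.82921931]
 [391.58164494 345.49186195]
 [365.99091608 345.36875543]]
```

View pics/w1.png

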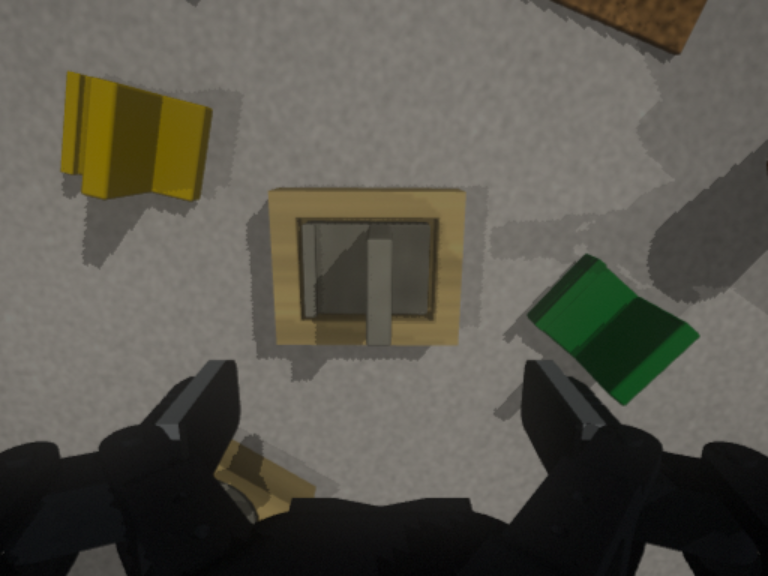

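The wrist view shows the plate's top at x 367–392, y 238–345, within a pixel of the prediction. I'll descend and grip.

```bash
python3 -m inch '{"turn":[[0,0,0.05],[0,0,0.05],[0,0,0.05],[0,0,0.05],[0,0,0.05],[0,0,0.05],[0,0,0.05],[0,0,0.05],[0,0,0.05],[0,0,0.05]],"travel":[[-0.3,0,1],[-0.3,-0.05,3.5],[-0.3,-0.05,6.5],[-0.3,-0.05,9],[-0.3,-0.05,11],[-0.3,-0.05,12.5],[-0.3,-0.05,13.5],[-0.3,-0.05,13.9],[-0.3,-0.05,13.9],[-0.3,-0.05,13.9]],"claw":[-1,-1,-1,-1,-1,-1,-1,-1,-1,-1]}'
python3 -m inch '{"turn":[[0,0,0],[0,0,0],[0,0,0],[0,0,0],[0,0,0],[0,0,0],[0,0,0],[0,0,0],[0,0,0],[0,0,0]],"travel":[[0,0,0],[0,0,0],[0,0,0],[0,0,0],[0,0,0],[0,0,0],[0,0,0],[0,0,0],[0,0,0],[0,0,0]],"claw":[0,0.3,1,1,1,1,1,1,1,1]}' 40
```

```text
time_s: 3.9
ee_pos: [591.1, 4.3, 62.0]
eef_rot: [[-0.535, 0.845, 0.001], [0.845, 0.535, -0.0], [-0.001, 0.001, -1.0]]
wrist_force: [-0.7, -1.2, 0.2]
width: 85.6
finger_force: 0.0
time_s: 5.15
ee_pos: [590.6, 4.3, 61.3]
eef_rot: [[-0.535, 0.845, -0.0], [0.845, 0.535, 0.0], [0.0, -0.0, -1.0]]
wrist_force: [-2.1, -1.6, 1.8]
width: 13.8
finger_force: 41.1
```

Gripped at a width of 13.8 mm. Now I'll lift straight up, gently at first.

```bash
python3 -m inch '{"turn":[[0,0,0],[0,0,0],[0,0,0],[0,0,0],[0,0,0],[0,0,0],[0,0,0],[0,0,0],[0,0,0],[0,0,0]],"travel":[[0,0,-0.3],[0,0,-0.8],[0,0,-1.5],[0,0,-2.3],[0,0,-3.2],[0,0,-4.5],[0,0,-6],[0,0,-7.5],[0,0,-8.7],[0,0,-9]],"claw":[1,1,1,1,1,1,1,1,1,1]}'
python3 - <<'E'
from h import *
s=r.get_state();
y=np.degrees(np.arctan2(s['eef_rot'][1][1],s['eef_rot'][0][1]));print(s['ee_pos'],y,s['width'])
cv2.imwrite('pics/w2.png',vision.camera('wrist'))
t=np.radians(12.1)
print(tool([588.9+8*np.cos(t),261.7+8*np.sin(t),150],s),(y-12.1)/6)
E
```

```text
time_s: 6.4
ee_pos: [591.1, 4.3, 152.5]
eef_rot: [[-0.535, 0.845, 0.002], [0.845, 0.535, -0.0], [-0.001, 0.002, -1.0]]
wrist_force: [-0.1, -0.4, -2.6]
width: 13.6
finger_force: 40.4
[591.09001713   4.29655201 152.499295  ] 32.34505798116935 13.568058445440803
[21.58713643 14.33668244  0.24755351] 3.374176330194891
```

View pics/w2.png

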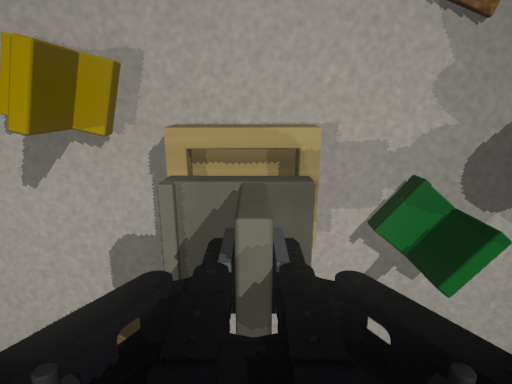

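The picture shows the rest hanging level, clear of its mould, with the plate between the pads at (255,245). I'll carry it over the mat.

```bash
python3 -m inch '{"turn":[[0,0,0.1],[0,0,0.5],[0,0,1],[0,0,1.5],[0,0,2],[0,0,2.5],[0,0,3],[0,0,3.3],[0,0,3.37],[0,0,3.37]],"travel":[[0.8,0.5,0],[2.8,1.8,0],[5.6,3.7,0],[9,6,0],[12.5,8.3,0],[16,10.6,0],[18.7,12.4,0],[20.5,13.6,0],[21.4,14.2,0],[21.6,14.3,0]],"claw":[1,1,1,1,1,1,1,1,1,1]}'
python3 - <<'E'
from h import *
s=r.get_state();
y=np.degrees(np.arctan2(s['eef_rot'][1][1],s['eef_rot'][0][1]));print(s['ee_pos'],y,s['width'])
t=np.radians(12.1)
print(tool([588.9+8*np.cos(t),261.7+8*np.sin(t),55.5],s),(y-12.1)/6)
cv2.imwrite('pics/t3.png',cv2.resize(vision.camera('top')[120:270,50:250],None,fx=3,fy=3))
E
```

```text
time_s: 7.7
ee_pos: [595.4, 263.8, 150.7]
eef_rot: [[-0.211, 0.977, -0.001], [0.977, 0.211, -0.0], [-0.0, -0.001, -1.0]]
wrist_force: [-0.0, -0.6, -2.8]
width: 13.3
finger_force: 40.3
[595.44717166 263.79350607 150.67817557] 12.191146290193666 13.317256938772752
[-0.06644126  0.1260063   9.51769683] 0.0151910483656111
```

View pics/t3.png

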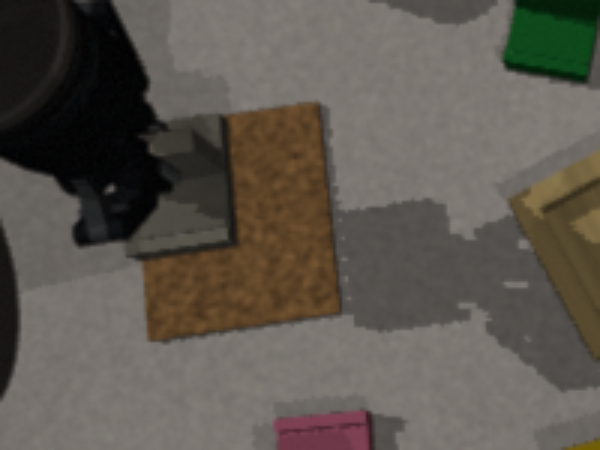

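The rest sits parallel to the mat. Its offset in the picture is parallax from the 100 mm height. I'll lower it to just above the mat, about 3 mm.

```bash
python3 -m inch '{"turn":[[0,0,0],[0,0,0],[0,0,0],[0,0,0],[0,0,0],[0,0,0],[0,0,0],[0,0,0],[0,0,0],[0,0,0]],"travel":[[0,0.1,0.6],[0,0.1,2],[0,0.1,4],[0,0.1,5.8],[0,0.1,7.2],[0,0.1,8.2],[0,0.1,8.8],[0,0.1,9.1],[0,0.1,9.1],[0,0.1,9.1]],"claw":[1,1,1,1,1,1,1,1,1,1]}'
python3 - <<'E'
from h import *
print(r.get_state()['ee_pos'],r.get_state()['wrist_force'])
cv2.imwrite('pics/t4.png',cv2.resize(vision.camera('scene')[110:240,290:450],None,fx=4,fy=4,interpolation=2))
E
```

```text
time_s: 9.0
ee_pos: [597.1, 263.7, 60.9]
eef_rot: [[-0.21, 0.978, 0.001], [0.978, 0.21, 0.0], [0.0, 0.001, -1.0]]
wrist_force: [0.7, 0.3, -3.8]
width: 13.5
finger_force: 40.3
[597.14273513 263.67970603  60.86172837] [ 0.69626498  0.31742054 -3.82932773]
```

View pics/t4.png

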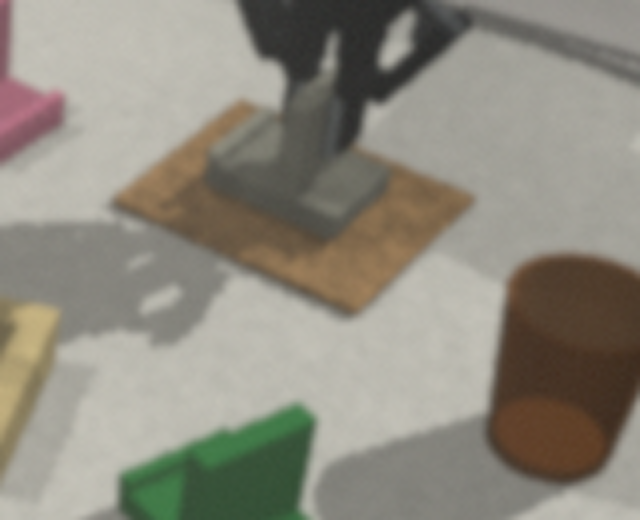

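The scene view shows the rest just above the mat, level and roughly central. I'll lower it slowly to contact.

```bash
python3 -m inch '{"turn":[[0,0,0],[0,0,0],[0,0,0],[0,0,0],[0,0,0],[0,0,0],[0,0,0],[0,0,0],[0,0,0],[0,0,0]],"travel":[[0,0,0.1],[0,0,0.2],[0,0,0.3],[0,0,0.35],[0,0,0.4],[0,0,0.45],[0,0,0.5],[0,0,0.5],[0,0,0.5],[0,0,0.5]],"claw":[1,1,1,1,1,1,1,1,1,1]}'
```

```text
time_s: 10.3
ee_pos: [596.9, 263.6, 55.4]
eef_rot: [[-0.21, 0.978, 0.0], [0.978, 0.21, 0.0], [0.0, 0.0, -1.0]]
wrist_force: [-0.6, -1.5, -1.7]
width: 13.6
finger_force: 40.4
```

```bash
python3 -m inch '{"turn":[[0,0,0],[0,0,0],[0,0,0],[0,0,0],[0,0,0],[0,0,0],[0,0,0],[0,0,0],[0,0,0],[0,0,0]],"travel":[[0,0,0.02],[0,0,0.04],[0,0,0.06],[0,0,0.08],[0,0,0.1],[0,0,0.1],[0,0,0.1],[0,0,0.1],[0,0,0.1],[0,0,0.1]],"claw":[1,1,1,1,1,1,1,1,1,1]}'
```

```text
time_s: 11.55
ee_pos: [596.9, 263.6, 55.4]
eef_rot: [[-0.21, 0.978, 0.001], [0.978, 0.21, 0.0], [0.0, 0.001, -1.0]]
wrist_force: [-4.3, -2.7, 7.7]
width: 13.4
finger_force: 41.8
```

Contact is firm: the upward force is 7.7 N and z has stopped changing. I'll open the gripper, then retreat straight up.

```bash
python3 -m inch '{"turn":[[0,0,0],[0,0,0],[0,0,0],[0,0,0],[0,0,0],[0,0,0],[0,0,0],[0,0,0],[0,0,0],[0,0,0]],"travel":[[0,0,-0.05],[0,0,-0.05],[0,0,-0.05],[0,0,-0.05],[0,0,-0.05],[0,0,-0.05],[0,0,-0.05],[0,0,-0.05],[0,0,-0.05],[0,0,-0.05]],"claw":[0.6,0.3,0,-0.2,-0.2,-0.2,-0.2,-0.2,-0.2,-0.2]}'
python3 -m inch '{"turn":[[0,0,0],[0,0,0],[0,0,0],[0,0,0],[0,0,0],[0,0,0],[0,0,0],[0,0,0],[0,0,0],[0,0,0]],"travel":[[0,0,-0.5],[0,0,-2],[0,0,-4],[0,0,-7],[0,0,-10],[0,0,-13],[0,0,-15],[0,0,-16],[0,0,-16],[0,0,-16]],"claw":[-0.2,-0.2,-0.2,-0.2,-0.2,-0.2,-0.2,-0.2,-0.2,-0.2]}'
python3 - <<'E'
from h import *
a=vision.camera('wrist');m=vision.camera_model('wrist')
t=np.radians(12.1);K=np.array([[m['fx'],0,m['cx']],[0,m['fy'],m['cy']],[0,0,1]])
def dr(hx,hy,z,col):
    P=np.array([[588.9+u*np.cos(t)-v*np.sin(t),261.7+u*np.sin(t)+v*np.cos(t),z] for u,v in((hx,hy),(-hx,hy),(-hx,-hy),(hx,-hy))])
    cv2.polylines(a,[np.int32(cv2.projectPoints(P,m['rvec'],m['tvec'],K,None)[0])],True,col)
dr(75,65,6,(0,0,255));dr(40,30,22,(255,0,0))
cv2.imwrite('pics/w5.png',a)
E
```

```text
time_s: 12.8
ee_pos: [596.9, 263.6, 54.8]
eef_rot: [[-0.21, 0.978, 0.0], [0.978, 0.21, 0.0], [0.0, 0.0, -1.0]]
wrist_force: [0.8, 0.9, -0.0]
width: 51.0
finger_force: 0.0
time_s: 14.05
ee_pos: [596.4, 263.4, 213.9]
eef_rot: [[-0.21, 0.978, -0.002], [0.978, 0.21, -0.0], [-0.0, -0.002, -1.0]]
wrist_force: [0.4, 1.4, -0.6]
width: 51.0
finger_force: 0.0
```

View pics/w5.png

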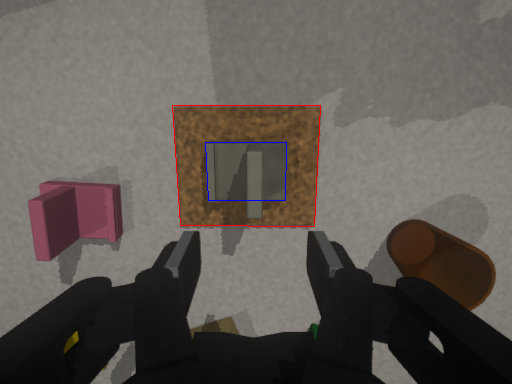

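The rest stands upright and released. Its base matches the predicted central outline (206–286, 142–201), and the mat matches its own outline. I'm handing in.

```bash
python3 -c "
from plant import job
print(job.sign_off())"
```

```text
the job is handed in; nothing more can be done
None
```

The phone rest is out of its mould and standing upright in the middle of the cork mat; I set it down gently, never went near the candle holder, and handed the job in at about 14 s.

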